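# Tap the cone nest onto its station and seat the index pin

## Robot

A 6-joint arm with a two-finger parallel gripper is mounted at the origin on a cart in front of the work surface, level with it; the furniture and walls round the work are solid. World frame = base frame: x ahead of the robot, y to its left, z up, the work surface at z = 0. Lengths are in mm, angles in degrees, forces in N, time in s.
With the tool pointing down it reaches from about 300 to 850 mm from the base axis. Payload 4.2 kg.
Tool frame: the origin (TCP) lies at the very end of the fingers, on their centre line; the grasp point (between the pads) lies 19 mm behind it (env.grip_depth is the distance from the TCP to the grasp point, in mm); z points along the fingers, y is the line along which they close (so a half turn about z gives the same grasp; the last joint's range is limited). The gripper opens to 91 mm and grips with 3 to 60 N. Pads are 32 mm wide; open, the fingers measure 118 mm over their backs; the gripper's body (76 mm by 178 mm) begins 60 mm behind the grasp point.
Start: joints at [68.01, 18.312, 89.639, -0, 72.044, -1.146], TCP at [204.604, 537.383, 213.976] pointing down, gripper open.
Joint ranges: [-177.97, 177.97], [-48.28, 115.42], [12.27, 149.76], [-77.06, 257.06], [2.81, 150.46], [-146.56, 146.56]. Speed limits (degrees/s): [147.25, 147.25, 180, 180, 180, 180].

## Interface

Orientations are given as [roll, pitch, yaw] about the fixed x, y, z axes, in that order (R = Rz(yaw) Ry(pitch) Rx(roll)).
In Python, from workcell import env, cams gives the robot as it stands.
- The arm moves only by the tool apply_moves, never from a script. Its argument "deltas" is a list of rows, each a list of 5 numbers: the shift along the tool's x, y, z in m, then the turn about the tool's z in rad, then the opening, from -1 (shut) to 1 (fully open), so that 0 is half open. In form: [[tx, ty, tz, roll, gripper], ...]. A call has 1 to 5 rows; each row is the pose to reach, as a shift and turn from the pose commanded when the call began, along the tool's axes at that moment; what a row does not reach only later rows make up. A row lasts 1/10 s, in which the tool goes at most 50 mm and 8.59 degrees, less where a joint would pass 70% of its speed; a pose out of reach is approached as far as the arm can. A call with a gripper value outside its range is refused whole. The fingers move at their own pace and stop on an object; "grip_force" is the grip in N (left out, the last holds). Time passes only in rows, so rows that repeat a pose let the fingers close. It gives the time, the measured TCP pose, the force, the opening and the grip force at its end, in the units of the state.
- env.state(): the state, without advancing time (a new reading comes with each control period).
- cams.grab_frame(name): name is "scene" or "side" or "wrist"; returns the picture (420x560x3 uint8, blue, green, red); there is no depth.
- cams.get_calibration(name): a dict with "mtx" (3x3 intrinsics, pixels), "k1" (the pictures are not rectified: a ray, as slopes to the right and down, at radius r is drawn at 1 + k1 r^2 times it, then the intrinsics apply), "eye" and "attitude" of the camera in the world; the wrist camera has in their place "tool_from_camera" (4x4, takes a point from camera to tool coordinates, whose origin is the TCP and whose axes are the flange's). Camera axes: x right, y down, z forward; pixel columns grow to the right and rows downward; lengths in mm; the calibration is good to about 2 mm. A picture is of the moment at which its call begins: read the wrist's pose just before it. get_calibration takes no time and is no camera call.
- env.job_done(): hands the job in; it is judged then, once.
The state is a dict: "time_s": time; "qpos": joint angles; "qvel": joint speeds; "effort": joint torques, N m; "ee_pos": TCP position; "ee_rot": TCP orientation; "force": force on the tool from outside, world axes, zero at the start; "torque": the same for the moment, N m; "gripper_width": finger opening in mm; "gripper_force": force on a finger pad.
Only numpy, scipy, OpenCV 4.12 (cv2) and the standard library are available. Lean on these libraries where they do the work, as an engineer would, in place of code of your own. Each camera call takes 0.05 s, during which the arm holds its last target. There are 200 camera calls.

## Task

Set the cone nest at its station on the slide bed and seat its index pin: tap the nest along from one end or the other until the black button on its middle can be pressed fully home into the notch hidden beneath. The line scribed on the bed is from an earlier setting and some millimetres out, one way or the other, so go to the line first, feel for the notch with light presses on the button, and tap the nest to and fro until it goes right down. Only tap and press, gently, without gripping or forcing the nest or its pin, and leave the small things lying round the bed where they are.

Things in the scene. Friction and masses are not known exactly. Their poses are not given: they have to be found in the camera images.
- bed: Fixed slide bed: aluminium plate 150 mm (its x) by 350 mm (its y), 20 mm thick, with a steel guide rail along each long side (26 mm wide, tops 34 mm above the table, inner faces 98 mm apart). The nest slides between the rails along the bed's y, on the plate's upper face 20 mm above the table; both ends are open. Origin: centre of the underside, on the table; z up.
- bed_line (a point): Scribed station line: thin dark lines across both rails at the bed's half length; this point lies midway between them (bed y = 0), 34 mm above the table. It is from an earlier setting: the notch, hidden under the nest, lies 3 to 7 mm to one side or the other of it along the bed's y.
- nest: Loose cone nest, 0.8 to 1.2 kg, 96 (x) by 142 mm (y): steel base, white block, top 34 mm above its underside. A round brass pad (26 mm across, centre 17 mm above the underside, face 75 mm from the nest's centre) at the middle of each end (+y and -y) is where it is tapped. Sliding it takes 4 to 9 N, some 5 N more while its lowered pin climbs a lead-in. Origin: centre of the underside. It starts up to 40 mm from the line.
- index_pin (a joint): Travel of the pin at the nest's centre: 0 up (start), 0.012 m home. Moves at about 3 N, stays where left. Pin 10 mm; notch a slot 12.4 mm wide along bed y, so it goes home within 1.2 mm of centre. Each side has a 30 degree lead-in: from 1.2 to 9 mm off centre the pin stops at 6.1 mm - 0.58 x (mm off - 1.2), not telling which side; farther off at 1 to 1.5 mm. Pressing moves the nest 0.5 mm at most.
- pin_top (a point): Centre of the top of the pin's round black button, 21 mm across: 54 mm above the nest's underside (74 mm above the table) when up, 42 mm above the nest's underside when home, then 2 mm above the steel collar round it (collar 34 mm across, its top 40 mm above the nest's underside).
- star_knob: Bystander: black star knob with a stud up, 36 x 40 x 46 mm, in front of the bed. Origin: centre of the underside.
- shaft_collar: Bystander: steel clamp collar 28 x 30 x 12 mm behind the bed. Origin: centre of the underside.
- rubber_foot: Bystander: black rubber foot 29 mm across, 16 mm tall, behind the bed. Origin: centre of the underside.
- marker_pen: Bystander: black and white marker pen 135 mm long lying behind the bed. Origin: its middle.

How it is judged (in metres and radians):
At the end, for the whole second after the job is handed in: The index pin is home (travel over 11 of 12 mm) in the notch, the nest lies flat on the bed within 9 mm of the scribed line, at rest (value of joint index_pin above 0.011 m and y of nest in the frame of bed between -0.009 and 0.009 m and z of nest in the frame of bed below 0.022 m and angle between nest's own z axis and vertical below 0.03 rad and linear speed of nest below 0.01 m/s); the robot touches nothing.
It fails at once if the nest or its pin is gripped or forced: the fingers bear on it with more than 35 N in all (contact force between the fingers and nest above 35 N).
It fails at once if the nest is lifted off or tipped out of the bed (z of nest in the frame of bed above 0.03 m or angle between nest's own z axis and vertical above 0.12 rad).
It fails at once if a small thing lying round the bed is moved more than 25 mm (distance of any of star_knob, shaft_collar, rubber_foot, marker_pen from where it was at the start of the episode above 0.025 m).
It also fails if it takes over 67 s, if anything falls off the work surface, if the arm or the gripper's body presses on something with over 40 N, if the wrist force passes 120 N, or if a joint passes its speed limit or range.

## Working session

There is one attempt and no reset: what is moved stays moved. The work goes in short steps, Python scripts to look and compute and a tool call to move; the robot and the scene stay as the last step left them, time stands still between calls to the robot, and variables do not carry over. Pictures are saved under pics/ and viewed, at most 10 in all, crops included, and the job is handed in when it is done.

Besides the shell and the picture viewer there is one more tool, called after ">>>" in YAML: its name, and indented under it one key for each argument. apply_moves: Moves the arm, as the interface text tells. Its arguments: {"type":"object","properties":{"deltas":{"type":"array"},"grip_force":{"type":"number"}},"required":["deltas"]}

```bash
mkdir -p pics; ls
python3 - <<'E'
from workcell import env,cams
import cv2,numpy as np
print(env.state())
for n in("scene","side","wrist"):
    c=cams.get_calibration(n);print(n,c)
    cv2.imwrite(f"pics/{n}0.png",cams.grab_frame(n))
a=np.hstack([cv2.imread(f"pics/{n}0.png") for n in("scene","side")])
E
```

```text
pics
{'time_s': 0.0, 'qpos': array([ 6.80083153e+01,  1.83501833e+01,  8.97068985e+01, -2.33239149e-04,
        7.20430434e+01, -1.14527256e+00]), 'qvel': array([ 0.03613095,  0.13217286, -0.01337208, -0.00726698, -0.03494745,
        0.00951212]), 'effort': array([-1.61600005e-03, -4.12451649e+01, -2.31976676e+01,  7.26649957e-02,
        4.55050659e-02, -1.45644926e-04]), 'ee_pos': array([204.42612348, 536.890338  , 213.13155462]), 'ee_rot': array([-1.79899890e+02, -1.77953923e-03,  1.59153658e+02]), 'force': array([-0.45365409, -0.14914527,  0.10175101]), 'torque': array([ 0.00338771,  0.02857456, -0.00235898]), 'gripper_force': 0.0, 'gripper_width': 91.04653256021159}
scene {'mtx': array([[514.69519941,   0.        , 276.42353738],
       [  0.        , 514.69519941, 201.94739299],
       [  0.        ,   0.        ,   1.        ]]), 'k1': -0.10222524586330908, 'eye': array([ -56.51495048, -662.28529635,  531.03719112]), 'attitude': array([-120.06471835,   -0.68154036,  -44.50883218])}
side {'mtx': array([[515.93643123,   0.        , 285.51377138],
       [  0.        , 515.93643123, 209.5369974 ],
       [  0.        ,   0.        ,   1.        ]]), 'k1': -0.14338202482112378, 'eye': array([ 513.09450737, -871.22982004,  677.53399929]), 'attitude': array([-128.51841289,    1.12151353,    2.11319359])}
wrist {'mtx': array([[364.87080221,   0.        , 279.76960346],
       [  0.        , 364.87080221, 203.12951126],
       [  0.        ,   0.        ,   1.        ]]), 'k1': -0.07803570970209761, 'tool_from_camera': array([[ 1.12345686e-03, -9.66445406e-01, -2.56869645e-01,
         7.19895121e+01],
       [ 9.99999230e-01,  9.50559393e-04,  7.97261331e-04,
        -5.04805898e-01],
       [-5.26339698e-04, -2.56870343e-01,  9.66445730e-01,
        -1.71021399e+02],
       [ 0.00000000e+00,  0.00000000e+00,  0.00000000e+00,
         1.00000000e+00]])}
```

View pics/scene0.png

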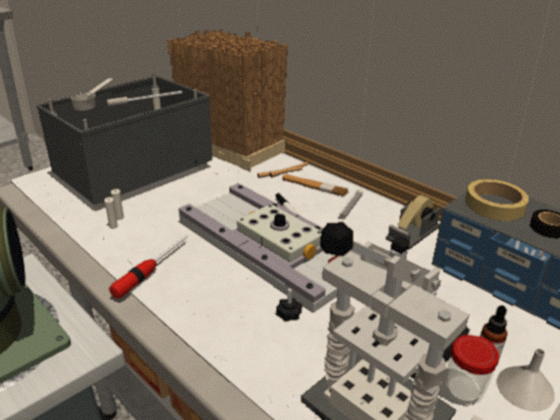

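View pics/side0.png

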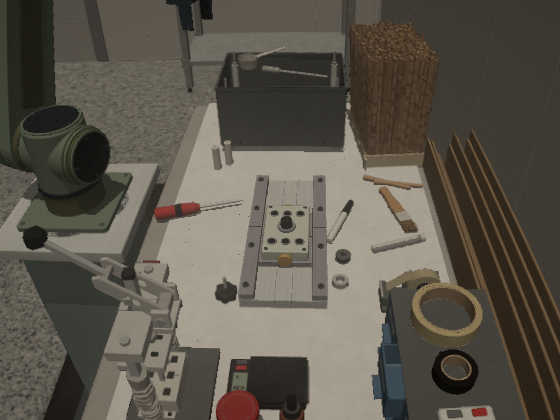

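View pics/wrist0.png

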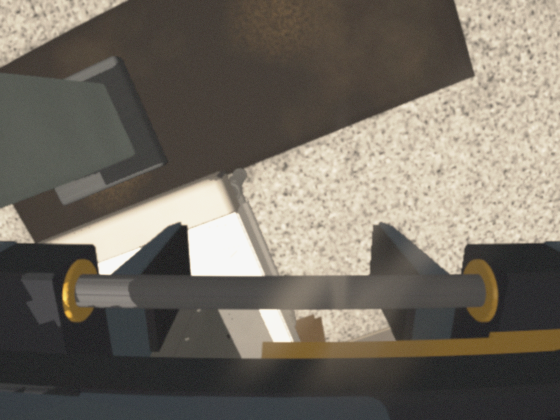

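```bash
cat > h.py <<'E'
from workcell import env,cams
import cv2,numpy as np
from scipy.spatial.transform import Rotation as R
def ray(n,uv,st=None):
    c=cams.get_calibration(n);K=c["mtx"]
    d=(np.array(uv,float)-K[:2,2])/[K[0,0],K[1,1]]
    s=d.copy()
    for _ in range(20): s=d/(1+c["k1"]*(s@s))
    v=np.r_[s,1]
    if n=="wrist":
        st=st or env.state();T=c["tool_from_camera"];Rt=R.from_euler("xyz",st["ee_rot"],degrees=True).as_matrix()
        return Rt@T[:3,3]+st["ee_pos"],Rt@T[:3,:3]@v
    return c["eye"],R.from_euler("xyz",c["attitude"],degrees=True).as_matrix()@v
def plane(n,uv,z,st=None):
    o,d=ray(n,uv,st);return o+d*(z-o[2])/d[2]
def tri(n1,a,n2,b):
    o,d=ray(n1,a);p,e=ray(n2,b);t=np.linalg.lstsq(np.c_[d,-e],p-o,rcond=None)[0]
    A=o+d*t[0];B=p+e*t[1];return (A+B)/2,np.linalg.norm(A-B)
E
python3 - <<'E'
from h import *
for n,z,p in [("side",34,[(257,176),(327,180),(241,299),(326,303),]),("side",74,[(286,220)]),("scene",74,[(280,218)]),("side",37,[(285,260)]),("scene",37,[(310,250)]),("side",0,[(228,295),(340,281),(343,256),(350,203),(330,240)])]:
    for q in p: print(n,q,plane(n,q,z).round(1))
print(tri("side",(286,220),"scene",(280,218)))
s=cv2.imread("pics/side0.png")[165:315,225:365];c=cv2.imread("pics/scene0.png")[175:310,170:350]
cv2.imwrite("pics/c.png",np.vstack([cv2.resize(c,(576,432)) ,])); cv2.imwrite("pics/s.png",cv2.resize(s,(560,600),interpolation=cv2.INTER_CUBIC))
E
```

```text
side (257, 176) [403.9  53.4  34. ]
side (327, 180) [556.4  39.7  34. ]
side (241, 299) [ 405.7 -302.2   34. ]
side (326, 303) [ 546.  -308.1   34. ]
side (286, 220) [ 475.3 -144.5   74. ]
scene (280, 218) [ 467.5 -145.6   74. ]
side (285, 260) [ 475.3 -211.3   37. ]
scene (310, 250) [ 475.2 -209.    37. ]
side (228, 295) [ 376.1 -263.4    0. ]
side (340, 281) [ 574.1 -225.9    0. ]
side (343, 256) [ 582.6 -160.8    0. ]
side (350, 203) [605.7   3.2   0. ]
side (330, 240) [ 559.3 -115.7    0. ]
(array([ 474.96882082, -137.89312086,   67.853583  ]), np.float64(0.965144207528713))
```

View pics/s.png

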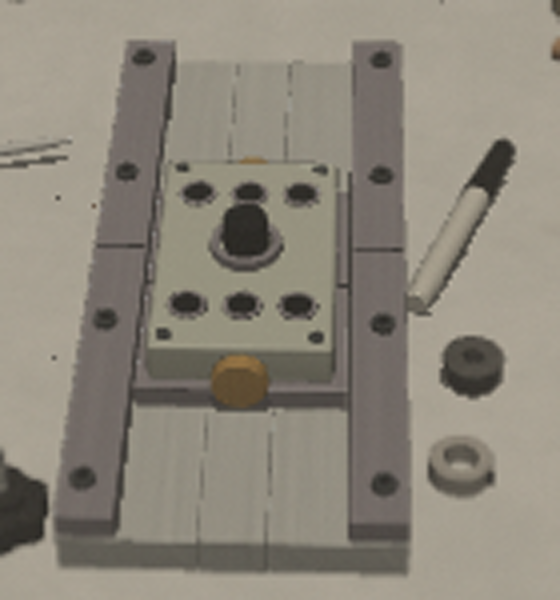

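Run:
```python
from h import *
f=lambda u,v:(225+(u-0.5*3)/4,165+(v-1.5)/4)
P={k:plane("side",f(*q),z) for k,q,z in [("FL",(126,42),34),("FR",(403,42),34),("NL",(57,520),34),("NR",(409,527),34),("LL",(96,244),34),("LR",(404,249),34),("btn",(247,213),74),("padtop",(240,355),50),("collar",(246,240),60)]}
for k,v in P.items():print(k,v.round(1))
y=(P["FL"]+P["FR"]-P["NL"]-P["NR"])[:2];L=np.linalg.norm(y)/2;y/=np.linalg.norm(y)
x=np.array([y[1],-y[0]]);c=(P["FL"]+P["FR"]+P["NL"]+P["NR"])[:2]/4;lc=(P["LL"]+P["LR"])[:2]/2
print("L",L,"W",np.linalg.norm(P["LR"]-P["LL"]),"yaw",np.degrees(np.arctan2(-y[0],y[1])),"linedir",np.degrees(np.arctan2(*(P["LR"]-P["LL"])[[1,0]])),c,lc)
for k in("btn","collar","padtop"):print(k,x@(P[k][:2]-lc),y@(P[k][:2]-lc))
# where arm: scene view check
```

```text
FL [401.7  56.7  34. ]
FR [553.3  58.1  34. ]
NL [ 401.2 -292.6   34. ]
NR [ 547.8 -293.6   34. ]
LL [ 401.2 -114.4   34. ]
LR [ 549.7 -116.    34. ]
btn [ 475.8 -138.4   74. ]
padtop [ 474.8 -208.    50. ]
collar [ 475.2 -141.1   60. ]
L 350.56059855407716 W 148.51874330159194 yaw -0.5013270722542418 linedir -0.6415467749635086 [ 476.00069271 -117.85977712] [ 475.42779131 -115.21390332]
btn 0.5932310988548468 -23.188294041389
collar -0.010758149312912796 -25.88838530692216
padtop 0.1398609669145646 -92.75988855400469
```

View pics/c.png

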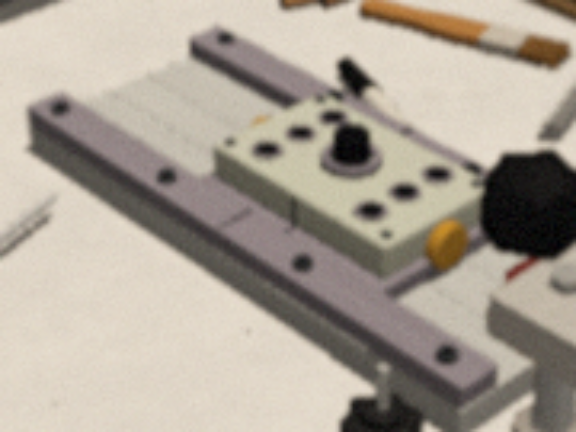

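Run:
```python
from h import *
print("ball",tri("side",(36,237),"scene",(337,237)))
print("clamp top corner/ left screw",tri("side",(128,272),"scene",(395,255)), tri("side",(125,328),"scene",(343,262)))
for q in [(222,140),(345,150),(365,165),(425,162),(215,168),(228,163),(148,414),(219,350),(86,414)]:print(q,plane("side",q,0).round())
for a,b in [((219,85),(85,128)),((344,90),(210,95)),((380,60),(238,50)),((220,57),(42,108))]:print("box/block top",tri("side",a,"scene",b))
```

```text
ball (array([ 209.11766769, -462.53024834,  309.87326556]), np.float64(0.5753339353602858))
clamp top corner/ left screw (array([ 303.18225558, -459.24960278,  248.42919679]), np.float64(7.8080991941356945)) (array([ 286.77519711, -445.67722363,  195.94972544]), np.float64(79.4523845744973))
(222, 140) [295. 263.   0.]
(345, 150) [607. 217.   0.]
(365, 165) [650. 150.   0.]
(425, 162) [796. 166.   0.]
(215, 168) [296. 135.   0.]
(228, 163) [324. 156.   0.]
(148, 414) [ 287. -499.    0.]
(219, 350) [ 376. -381.    0.]
(86, 414) [ 193. -506.    0.]
box/block top (array([311.01826183, 212.66818213, 175.81408251]), np.float64(1.4434808730589104))
box/block top (array([594.84517272, 197.21773439, 173.77509009]), np.float64(5.678647579956073))
box/block top (array([666.70537564, 182.70317517, 256.96663321]), np.float64(15.475555331733256))
box/block top (array([291.95064252, 366.87153554, 181.20589152]), np.float64(2.577939541515155))
```

>>> apply_moves:
  deltas:
    - [0,0,-0.048,0.149,-1]
    - [0,0,-0.095,0.298,-1]
    - [0,0,-0.13,0.447,-1]
    - [0,0,-0.14,0.596,-1]
    - [0,0,-0.14,0.745,-1]
  grip_force: 20

```text
time_s: 0.65
ee_pos: [204.9, 538.1, 356.5]
ee_rot: [179.8, -0.2, 116.1]
force: [0.5, -0.3, -0.4]
gripper_width: 54.2
gripper_force: 0.0
```

>>> apply_moves:
  deltas:
    - [-0.045,-0.006,0,0.116,-1]
    - [-0.09,-0.012,0,0.231,-1]
    - [-0.135,-0.018,0,0.347,-1]
    - [-0.18,-0.024,0,0.462,-1]
    - [-0.225,-0.03,0,0.462,-1]

```text
time_s: 1.15
ee_pos: [278.1, 320.7, 353.7]
ee_rot: [180.0, 0.0, 89.9]
force: [0.0, 0.8, 0.6]
gripper_width: 14.2
gripper_force: 0.0
```

>>> apply_moves:
  deltas:
    - [-0.045,0.0155,0,0,-1]
    - [-0.09,0.031,0,0,-1]
    - [-0.135,0.0465,0,0,-1]
    - [-0.18,0.062,0,0,-1]
    - [-0.225,0.0775,0,0,-1]

```text
time_s: 1.65
ee_pos: [355.5, 95.7, 353.9]
ee_rot: [180.0, -0.0, 90.0]
force: [1.0, 0.1, 0.1]
gripper_width: 0.1
gripper_force: 0.0
```

>>> apply_moves:
  deltas:
    - [-0.045,0.0155,0,0,-1]
    - [-0.09,0.031,0,0,-1]
    - [-0.135,0.0465,0,0,-1]
    - [-0.18,0.062,0,0,-1]
    - [-0.225,0.0775,0,0,-1]

```text
time_s: 2.15
ee_pos: [433.1, -129.4, 353.8]
ee_rot: [180.0, -0.0, 90.0]
force: [1.0, 1.1, -0.1]
gripper_width: 1.0
gripper_force: 0.0
```

>>> apply_moves:
  deltas:
    - [-0.04,0.014,0,0,-1]
    - [-0.08,0.028,0,0,-1]
    - [-0.121,0.042,0,0,-1]
    - [-0.121,0.042,0,0,-1]

```text
time_s: 2.55
ee_pos: [476.0, -252.7, 351.9]
ee_rot: [-179.9, 0.0, 89.7]
force: [0.3, 0.4, 0.1]
gripper_width: 0.4
gripper_force: 0.0
```

Run:
```python
from h import *
st=env.state();im=cams.grab_frame("wrist");cv2.imwrite("pics/w1.png",im)
import json;json.dump({k:list(map(float,st[k])) for k in("ee_pos","ee_rot")},open("w1.json","w"))
```

```text
(no output)
```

View pics/w1.png

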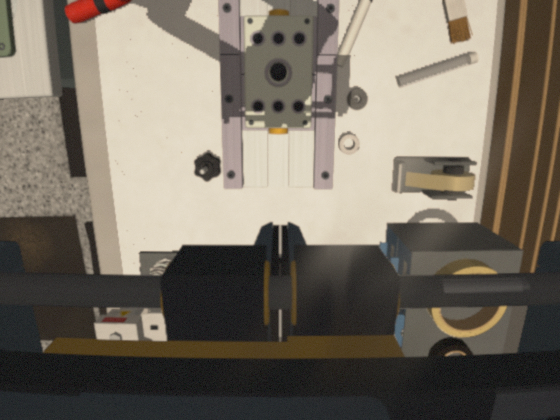

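Run:
```python
from h import *
import json
st={k:np.array(v) for k,v in json.load(open("w1.json")).items()}
for k,q,z in [("lineL",(221,54.5),34),("lineR",(338,54.5),34),("btn",(279,72),74),("padlow",(278,134),37),("endL",(223.5,189),34),("endR",(333.5,189),34)]:print(k,plane("wrist",q,z,st).round(1))
```

```text
lineL [ 401.4 -115.6   34. ]
lineR [ 549.8 -116.1   34. ]
btn [ 475.1 -141.1   74. ]
padlow [ 473.3 -216.    37. ]
endL [ 398.  -290.6   34. ]
endR [ 549.3 -291.1   34. ]
```

>>> apply_moves:
  deltas:
    - [0,0,0.045,0,-1]
    - [0,0,0.09,0,-1]
    - [0,0,0.135,0,-1]
    - [0,0,0.18,0,-1]
    - [0,0,0.225,0,-1]

```text
time_s: 3.1
ee_pos: [474.6, -247.0, 127.9]
ee_rot: [180.0, -0.0, 90.1]
force: [0.8, 0.1, 0.7]
gripper_width: 0.4
gripper_force: 0.0
```

>>> apply_moves:
  deltas:
    - [0,0,0.04,0,-1]
    - [0,0,0.075,0,-1]
    - [0,0,0.091,0,-1]
    - [0,0,0.091,0,-1]

```text
time_s: 3.5
ee_pos: [473.0, -246.2, 35.9]
ee_rot: [-179.7, -0.2, 90.1]
force: [-0.2, 0.6, 0.5]
gripper_width: 0.3
gripper_force: 0.0
```

>>> apply_moves:
  deltas:
    - [0.006,0.001,0.001,0,-1]
    - [0.011,0.002,0.001,0,-1]
    - [0.014,0.002,0.001,0,-1]
    - [0.016,0.002,0.001,0,-1]
    - [0.018,0.002,0.001,0,-1]

```text
time_s: 4.0
ee_pos: [477.9, -232.3, 38.2]
ee_rot: [179.9, 0.3, 90.1]
force: [-2.6, -9.1, 1.4]
gripper_width: 0.6
gripper_force: 4.2
```

>>> apply_moves:
  deltas:
    - [0.002,-0.001,0.001,0,-1]
    - [0.004,-0.001,0.001,0,-1]
    - [0.006,-0.001,0.001,0,-1]
    - [0.008,-0.001,0.001,0,-1]
    - [0.01,-0.001,0.001,0,-1]

```text
time_s: 4.5
ee_pos: [478.9, -224.4, 38.1]
ee_rot: [179.6, 0.5, 90.1]
force: [-0.1, -11.3, 4.5]
gripper_width: 0.2
gripper_force: 5.4
```

>>> apply_moves:
  deltas:
    - [0.002,-0.001,0,0,-1]
    - [0.004,-0.002,0,0,-1]
    - [0.006,-0.002,0,0,-1]
    - [0.008,-0.002,0,0,-1]
    - [0.01,-0.002,0,0,-1]

```text
time_s: 5.0
ee_pos: [477.1, -214.3, 38.1]
ee_rot: [179.6, 0.4, 90.1]
force: [0.4, -10.1, 4.5]
gripper_width: 0.6
gripper_force: 5.3
```

>>> apply_moves:
  deltas:
    - [0.002,0,0,0,-1]
    - [0.004,0,0,0,-1]
    - [0.004,0,0,0,-1]

```text
time_s: 5.3
ee_pos: [477.1, -210.0, 38.1]
ee_rot: [179.6, 0.4, 90.1]
force: [1.0, -9.8, 5.2]
gripper_width: 0.4
gripper_force: 4.8
```

Run:
```python
from h import *
st=env.state();print(st["ee_pos"],st["force"])
for n in("side","scene","wrist"):cv2.imwrite(f"pics/{n}1.png",cams.grab_frame(n))
s=cv2.imread("pics/side1.png")[165:315,225:365];w=cv2.imread("pics/wrist1.png")
cv2.imwrite("pics/s1.png",np.hstack([cv2.resize(s,(392,420),interpolation=cv2.INTER_CUBIC),cv2.resize(w,(400,300)) if 0 else cv2.copyMakeBorder(cv2.resize(w,(400,300)),0,120,0,0,cv2.BORDER_CONSTANT)]))
```

```text
[ 477.10059214 -210.01148935   38.11788034] [ 1.0412152  -9.76530206  5.21550033]
```

View pics/s1.png

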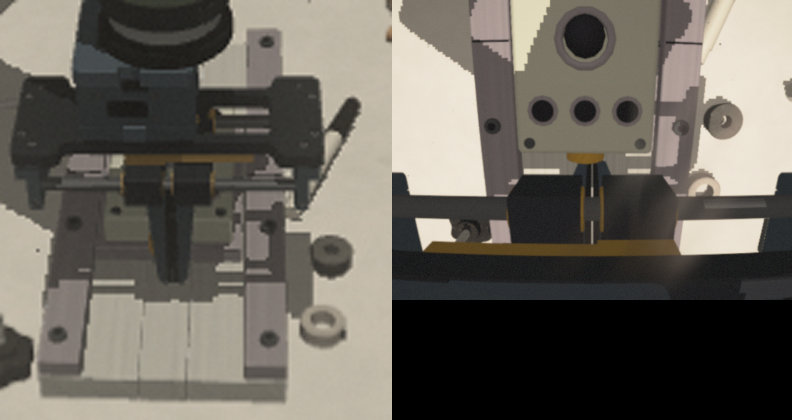

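Run:
```python
from h import *
g=cv2.cvtColor(cv2.imread("pics/wrist1.png"),cv2.COLOR_BGR2GRAY)
m=(g[:110,200:340]<60).astype(np.uint8)
n,l,s,c=cv2.connectedComponentsWithStats(m)
i=1+np.argmax(s[1:,4]);print(s[i]+[200,0,0,0,0],c[i]+[200,0]);b=c[i]+[200,0]
for u in(120,125,400,415,425):print(u,40+np.argmin(g[40:75,u].astype(int)),g[50:68,u])
print(plane("wrist",b,74),plane("wrist",(275,54),60),plane("wrist",(125,57.5),34),plane("wrist",(415,60),34))
```

```text
[ 240   19   59   63 2796] [269.36623748  49.52432046]
120 57 [157 156 160 157 148 108  59  29  32  61  79  86  82  82  83  84  83  85]
125 58 [160 160 159 159 160 146  97  52  49  67  82  89  84  84  86  87  87  86]
400 59 [ 87  83  87 106 145 160 160 144 106  60  63 109 151 159 161 163 159 162]
415 60 [158 162 158 158 159 159 157 156 133  91  56  74 126 155 161 158 160 159]
425 61 [164 163 163 165 164 161 162 163 155 122  71  68 116 150 161 160 162 161]
[ 473.23972407 -118.50726849   74.        ] [ 475.12351667 -118.21792206   60.        ] [ 406.33146925 -115.72096967   34.        ] [ 539.23776096 -116.5826703    34.        ]
```

>>> apply_moves:
  deltas:
    - [-0.008,0,0,0,-1]
    - [-0.008,-0.001,-0.03,0,-1]
    - [-0.008,-0.002,-0.052,0,-1]
    - [0.04,-0.002,-0.052,0,-1]
    - [0.085,-0.002,-0.052,0,-1]

```text
time_s: 5.95
ee_pos: [472.1, -121.0, 88.7]
ee_rot: [179.9, -0.0, 89.8]
force: [0.4, 0.3, -0.2]
gripper_width: 0.5
gripper_force: 0.0
```

>>> apply_moves:
  deltas:
    - [0.006,0,0,0,-1]
    - [0.006,0,0.004,0,-1]
    - [0.006,0,0.008,0,-1]

```text
time_s: 6.25
ee_pos: [472.2, -116.0, 79.6]
ee_rot: [180.0, 0.0, 90.0]
force: [-0.3, 0.2, 0.6]
gripper_width: 0.2
gripper_force: 0.0
```

>>> apply_moves:
  deltas:
    - [-0.001,0.002,0.001,0,-1]
    - [-0.002,0.003,0.003,0,-1]
    - [-0.002,0.003,0.004,0,-1]
    - [-0.002,0.003,0.005,0,-1]
    - [-0.002,0.003,0.006,0,-1]

```text
time_s: 6.75
ee_pos: [475.1, -117.7, 73.9]
ee_rot: [180.0, 0.0, 90.0]
force: [-0.9, -0.9, 3.0]
gripper_width: 0.5
gripper_force: 1.1
```

>>> apply_moves:
  deltas:
    - [0,0,0.001,0,-1]
    - [0,0,0.001,0,-1]

```text
time_s: 6.95
ee_pos: [475.1, -117.5, 73.0]
ee_rot: [180.0, 0.0, 90.0]
force: [0.1, 0.1, 0.4]
gripper_width: 0.6
gripper_force: 0.3
```

>>> apply_moves:
  deltas:
    - [0,0,0.001,0,-1]
    - [0,0,0.001,0,-1]

```text
time_s: 7.15
ee_pos: [475.1, -117.4, 72.0]
ee_rot: [180.0, 0.0, 90.0]
force: [-0.5, -1.0, 2.0]
gripper_width: 0.6
gripper_force: 0.7
```

>>> apply_moves:
  deltas:
    - [0,0,0.001,0,-1]
    - [0,0,0.001,0,-1]

```text
time_s: 7.35
ee_pos: [475.1, -117.4, 70.9]
ee_rot: [180.0, 0.0, 90.0]
force: [-0.7, -1.4, 0.4]
gripper_width: 0.3
gripper_force: 0.6
```

>>> apply_moves:
  deltas:
    - [0,0,0.001,0,-1]
    - [0,0,0.001,0,-1]

```text
time_s: 7.55
ee_pos: [475.1, -117.4, 69.9]
ee_rot: [180.0, -0.0, 90.0]
force: [0.9, 0.1, 0.9]
gripper_width: 0.3
gripper_force: 0.5
```

>>> apply_moves:
  deltas:
    - [0,0,0.001,0,-1]
    - [0,0,0.001,0,-1]

```text
time_s: 7.75
ee_pos: [475.1, -117.4, 68.9]
ee_rot: [180.0, -0.0, 90.0]
force: [-0.6, -0.2, 2.2]
gripper_width: 0.5
gripper_force: 1.1
```

>>> apply_moves:
  deltas:
    - [0,0,0.001,0,-1]
    - [0,0,0.001,0,-1]

```text
time_s: 7.95
ee_pos: [475.2, -117.4, 68.4]
ee_rot: [180.0, 0.0, 90.0]
force: [-0.8, -0.2, 6.2]
gripper_width: 0.7
gripper_force: 3.2
```

>>> apply_moves:
  deltas:
    - [0,0,0.001,0,-1]
    - [0,0,0.001,0,-1]

```text
time_s: 8.15
ee_pos: [475.2, -117.4, 68.1]
ee_rot: [180.0, 0.0, 90.0]
force: [-2.6, -1.0, 10.8]
gripper_width: 0.4
gripper_force: 5.7
```

>>> apply_moves:
  deltas:
    - [0,0,-0.005,0,-1]
    - [0,0,-0.025,0,-1]
    - [0.045,0,-0.025,0,-1]
    - [0.09,0,-0.025,0,-1]
    - [0.105,0,-0.025,0,-1]

```text
time_s: 8.65
ee_pos: [474.4, -9.5, 91.8]
ee_rot: [-180.0, -0.1, 90.1]
force: [-0.1, -0.2, -0.3]
gripper_width: 0.4
gripper_force: 0.0
```

>>> apply_moves:
  deltas:
    - [0,0,0.03,0,-1]
    - [0,0,0.055,0,-1]
    - [0,0,0.055,0,-1]
    - [0,0,0.055,0,-1]

```text
time_s: 9.05
ee_pos: [474.9, -12.3, 36.9]
ee_rot: [-179.9, -0.0, 90.0]
force: [0.1, 0.2, 0.5]
gripper_width: 0.5
gripper_force: 0.0
```

Approach to −25, then find contact.

>>> apply_moves:
  deltas:
    - [-0.006,0,0,0,-1]
    - [-0.01,0,0,0,-1]
    - [-0.012,0,0,0,-1]
    - [-0.0125,0,0,0,-1]
    - [-0.0125,0,0,0,-1]

```text
time_s: 9.55
ee_pos: [475.5, -25.0, 37.4]
ee_rot: [179.9, -0.0, 90.0]
force: [0.3, 1.1, 0.4]
gripper_width: 0.2
gripper_force: 0.5
```

>>> apply_moves:
  deltas:
    - [-0.0005,0,0,0,-1]
    - [-0.001,0,0,0,-1]
    - [-0.001,0,0,0,-1]

```text
time_s: 9.85
ee_pos: [475.4, -25.1, 37.3]
ee_rot: [179.9, -0.1, 90.0]
force: [0.6, 4.7, 4.4]
gripper_width: 0.4
gripper_force: 2.7
```

>>> apply_moves:
  deltas:
    - [-0.0005,0,0,0,-1]
    - [-0.001,0,0,0,-1]
    - [-0.001,0,0,0,-1]

```text
time_s: 10.15
ee_pos: [475.4, -25.4, 37.3]
ee_rot: [179.9, -0.2, 89.9]
force: [0.3, 8.4, 3.7]
gripper_width: 0.5
gripper_force: 4.2
```

>>> apply_moves:
  deltas:
    - [-0.0005,0,0,0,-1]
    - [-0.001,0,0,0,-1]
    - [-0.001,0,0,0,-1]

```text
time_s: 10.45
ee_pos: [475.5, -26.0, 37.3]
ee_rot: [179.9, -0.2, 89.9]
force: [0.4, 10.3, 4.0]
gripper_width: 0.8
gripper_force: 5.0
```

>>> apply_moves:
  deltas:
    - [-0.0005,0,0,0,-1]
    - [-0.001,0,0,0,-1]
    - [-0.001,0,0,0,-1]

```text
time_s: 10.75
ee_pos: [475.4, -26.9, 37.3]
ee_rot: [180.0, -0.2, 89.9]
force: [0.4, 10.6, 3.7]
gripper_width: 0.4
gripper_force: 5.3
```

>>> apply_moves:
  deltas:
    - [-0.0004,0,0,0,-1]
    - [-0.0007,0,0,0,-1]
    - [-0.0007,0,0,0,-1]

```text
time_s: 11.05
ee_pos: [475.4, -27.5, 37.3]
ee_rot: [180.0, -0.2, 89.9]
force: [0.4, 11.2, 4.1]
gripper_width: 0.3
gripper_force: 5.4
```

>>> apply_moves:
  deltas:
    - [0.01,0,0,0,-1]
    - [0.01,0,-0.035,0,-1]
    - [0.01,0,-0.055,0,-1]
    - [-0.035,0,-0.055,0,-1]
    - [-0.08,0,-0.055,0,-1]

```text
time_s: 11.55
ee_pos: [475.3, -109.9, 92.6]
ee_rot: [179.9, 0.1, 90.2]
force: [2.0, -0.7, -0.8]
gripper_width: 0.3
gripper_force: 0.0
```

>>> apply_moves:
  deltas:
    - [-0.01,0,0.01,0,-1]
    - [-0.01,0,0.018,0,-1]
    - [-0.01,0,0.02,0,-1]
    - [-0.01,0,0.022,0,-1]

```text
time_s: 11.95
ee_pos: [474.5, -118.3, 69.2]
ee_rot: [-179.9, -0.0, 90.1]
force: [-0.0, 0.6, 0.5]
gripper_width: 0.7
gripper_force: 0.0
```

>>> apply_moves:
  deltas:
    - [-0.001,0,0.001,0,-1]
    - [-0.001,0,0.002,0,-1]
    - [-0.001,0,0.003,0,-1]
    - [-0.001,0,0.003,0,-1]

```text
time_s: 12.35
ee_pos: [475.2, -120.3, 67.1]
ee_rot: [180.0, 0.0, 90.0]
force: [0.1, 0.0, 0.3]
gripper_width: 0.2
gripper_force: 0.3
```

>>> apply_moves:
  deltas:
    - [0,0,0.001,0,-1]
    - [0,0,0.001,0,-1]

```text
time_s: 12.55
ee_pos: [475.2, -120.5, 66.0]
ee_rot: [180.0, -0.0, 90.0]
force: [-0.6, 1.6, 2.6]
gripper_width: 0.6
gripper_force: 1.0
```

Past the lead-in depth; keep going.

>>> apply_moves:
  deltas:
    - [0,0,0.001,0,-1]
    - [0,0,0.002,0,-1]
    - [0,0,0.002,0,-1]

```text
time_s: 12.85
ee_pos: [475.2, -120.6, 63.9]
ee_rot: [180.0, -0.0, 90.0]
force: [1.0, 0.8, 1.7]
gripper_width: 0.3
gripper_force: 1.0
```

>>> apply_moves:
  deltas:
    - [0,0,0.001,0,-1]
    - [0,0,0.0015,0,-1]
    - [0,0,0.0015,0,-1]

```text
time_s: 13.15
ee_pos: [475.2, -120.6, 62.4]
ee_rot: [180.0, -0.0, 90.0]
force: [0.6, 2.0, 3.1]
gripper_width: 0.2
gripper_force: 1.5
```

>>> apply_moves:
  deltas:
    - [0,0,0.0005,0,-1]
    - [0,0,0.001,0,-1]
    - [0,0,0.001,0,-1]

```text
time_s: 13.45
ee_pos: [475.3, -120.7, 62.2]
ee_rot: [180.0, 0.0, 90.0]
force: [-2.2, 2.2, 8.6]
gripper_width: 0.7
gripper_force: 4.6
```

>>> apply_moves:
  deltas:
    - [0,0,0.0005,0,-1]
    - [0,0,0.001,0,-1]
    - [0,0,0.0015,0,-1]
    - [0,0,0.0015,0,-1]

```text
time_s: 13.85
ee_pos: [475.4, -120.7, 62.1]
ee_rot: [179.9, 0.0, 90.0]
force: [-4.7, 3.5, 20.2]
gripper_width: 0.4
gripper_force: 10.0
```

>>> apply_moves:
  deltas:
    - [0,0,-0.005,0,-1]
    - [0,0,-0.03,0,-1]
    - [0,0,-0.07,0,-1]
    - [0,0,-0.11,0,-1]
    - [0,0,-0.15,0,-1]

```text
time_s: 14.35
ee_pos: [474.5, -121.0, 210.8]
ee_rot: [-179.9, 0.0, 90.0]
force: [2.5, -0.4, -0.8]
gripper_width: 0.5
gripper_force: 0.0
```

>>> apply_moves:
  deltas:
    - [-0.03,0,-0.03,0,-1]
    - [-0.06,0,-0.06,0,-1]
    - [-0.09,0,-0.09,0,-1]
    - [-0.09,0,-0.09,0,-1]
    - [-0.09,0,-0.09,0,-1]

```text
time_s: 14.85
ee_pos: [474.7, -211.0, 299.3]
ee_rot: [-180.0, -0.0, 89.9]
force: [0.4, 0.2, 0.2]
gripper_width: 0.6
gripper_force: 0.0
```

Run:
```python
from h import *
print(env.state()["force"],env.state()["ee_pos"])
w=cams.grab_frame("wrist");s=cams.grab_frame("scene")
cv2.imwrite("pics/f.png",np.hstack([cv2.resize(w,(400,300)),cv2.resize(s[160:310,150:350],(400,300),interpolation=cv2.INTER_CUBIC)]))
```

```text
[0.44721814 0.23610456 0.19558123] [ 474.68025817 -211.0315193   299.29886407]
```

View pics/f.png

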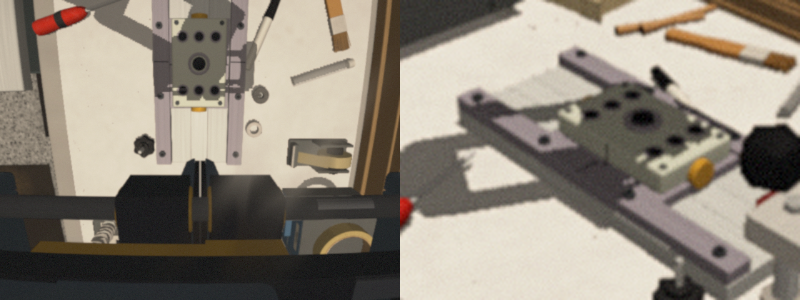

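The button (scene crop, about 642,118) is flush with its collar. The nest sits at the line, and the small things are where they were.

```bash
python3 -c "
from workcell import env
print(env.job_done())"
```

```text
the job is handed in; nothing more can be done
None
```

The nest is at its station, about 4–5 mm to the −y side of the scribed line. Its pin is pressed home: the button stopped at 62 mm above the table under a 20 N press. The job was handed in at about 15 s, with the arm clear and the small things where they were.

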